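# Raise the inspection flap to its mark with a spatula and hold it

### The arm

A 6-joint arm with a two-finger parallel gripper is mounted at the origin on a cart in front of the work surface, level with it; the furniture and walls round the work are solid. World frame = base frame: x ahead of the robot, y to its left, z up, the work surface at z = 0. Lengths are in mm, angles in rad, forces in N, time in s.
With the tool pointing down it reaches from about 350 to 775 mm from the base axis. Payload 7.3 kg.
Tool frame: the origin (TCP) lies at the very end of the fingers, on their centre line; the grasp point (between the pads) lies 19 mm behind it; z points along the fingers, y is the line along which they close (so a half turn about z gives the same grasp; the last joint's range is limited). The gripper opens to 92 mm and grips with 3 to 60 N. Pads are 19 mm wide; open, the fingers measure 130 mm over their backs; the gripper's body (75 mm by 190 mm) begins 47 mm behind the grasp point.
Start: joints at [-1.428, 0.342, 1.524, -0, 1.275, -0.146], TCP at [149.543, -503.271, 226.741] pointing down, gripper open.
Joint ranges: [-2.53, 2.53], [-0.77, 2.02], [0.04, 2.7], [-1, 4.14], [0.28, 2.66], [-3.11, 3.11]. Speed limits (rad/s): [2.57, 2.57, 3.14, 3.14, 3.14, 3.14].

### API

Orientations are given as [roll, pitch, yaw] about the fixed x, y, z axes, in that order (R = Rz(yaw) Ry(pitch) Rx(roll)).
In Python, from plant import bot gives the robot as it stands.
- The arm moves only by the tool jog_arm, never from a script. Its argument "targets" is a list of rows, each an object with "xyz": the shift along the tool's x, y, z as a fraction of full scale, a list of three; "spin": the turn about the tool's z as a fraction of full scale. In form: [{"xyz": [x, y, z], "spin": spin}, ...]. A call has exactly 10 rows; each row shifts and turns the commanded pose from where the row before left it, along the tool's axes as they then stand; what a row does not reach is not made up. Full scale, the value 1, is 80 mm for a shift and 0.1 rad for a turn. A row lasts 1/8 s, in which the tool goes at most 62.5 mm and 10.7 degrees, less where a joint would pass 70% of its speed; a pose out of reach is approached as far as the arm can. A call with a number of a shift or a turn outside -1 to 1 is refused whole. A call with a gripper value outside its range is refused whole. "gripper" is the opening in per cent of the stroke, from 0 (shut) to 100 (fully open), set as the call begins (left out, the last holds). The fingers move at their own pace and stop on an object; the grip force is fixed at half the most. Time passes only in rows, so rows that do not move let the fingers close, or fill a call up. It gives the time, the measured TCP pose, the force, the opening and the grip force at its end, in the units of the state.
- bot.get_obs(): the state, without advancing time (a new reading comes with each control period).
- bot.capture(name): name is "side" or "top" or "wrist"; returns the picture (480x640x3 uint8, blue, green, red); there is no depth.
- bot.get_calibration(name): a dict with "vfov" (degrees; the focal length in pixels is half the picture's height over the tangent of half this angle, whatever the lens; pixels are square), "cx", "cy" (the principal point, pixels), "eye" and "rotation" of the camera in the world. Camera axes: x right, y down, z forward; pixel columns grow to the right and rows downward; lengths in mm; the calibration is good to about 2 mm. A picture is of the moment at which its call begins: read the wrist's pose just before it. get_calibration takes no time and is no camera call; for the wrist camera it gives the pose at the moment of the call.
- bot.close_job(): hands the job in; it is judged then, once.
The state is a dict: "time": time; "joint_positions": joint angles; "dq": joint speeds; "tau": joint torques, N m; "tool_pos": TCP position; "tcp_rot": TCP orientation; "contact_force": force on the tool from outside, world axes, zero at the start; "moment": the same for the moment, N m; "grip_width": finger opening in mm; "finger_force": force on a finger pad.
Only numpy, scipy, OpenCV 4.12 (cv2) and the standard library are available. Lean on these libraries where they do the work, as an engineer would, in place of code of your own. Each camera call takes 0.05 s, during which the arm holds its last target. There are 200 camera calls.

### The job

Pick up the blue-handled spatula, slide its blade under the front lip of the inspection chamber's amber flap and raise the flap until its yellow pointer is in line with the red tab on the arc; finish while still holding it there on the blade, with the spatula in the gripper, so that the dishes can be inspected. Touch the flap only with the spatula, gently, never throw it wide open, and leave the red tab and everything else on the bench where they are.

Things in the scene. Friction and masses are not known exactly. Their poses are not given: they have to be found in the camera images.
- chamber: white inspection chamber fixed to the bench, 130 (x) x 190 (y) x 75 high, two petri dishes inside. Origin: centre of its underside; x points from its front (robot's side) to its back, y to its left, z up. The amber flap on top is hinged along the chamber's y, axis 60 mm behind the origin and 78.5 mm up. An aluminium protractor arc stands on the right (y = -107 to -111 mm, up to 206 mm high).
- flap_lip (a point): middle of the front edge of the flap, on its underside. The flap is a flat amber plate 5 mm thick, 186 wide, reaching 155 mm forward from the hinge axis (at mid-thickness). Shut, it lies level and its lip juts out 30 mm beyond the chamber's front wall, 76 mm of open space below it. The point moves with the flap; its x axis lies in the plate, from lip to hinge.
- flap (a joint): angle of the flap (rad): 0 shut and level, grows as the lip rises, up to 1.5. The flap weighs about 0.15 kg and falls shut when not held (about 0.8 N are needed at the lip).
- pointer (a point): centre of the yellow pointer, a bar on the flap's right-hand edge near the lip, 22 x 34 x 7, that runs over the rim of the arc, 147 mm from the hinge axis
- mark_tab (a point): centre of the red tab, 28 x 12 x 7, clamped on the arc 126 mm from the hinge axis and 109 mm to the right of the flap's middle: the angle at which the flap is wanted. Its x axis points at the hinge axis.
- mark (a joint): angle of the red tab (rad), measured like the flap's: the flap stands at the mark when the two angles are equal. The tab is stiff and stays put.
- spatula_grip (a point): middle of the place to hold the spatula, 12 mm above its underside. The spatula lies flat on the bench: blue handle 18 wide (y), 24 high, from 70 mm behind this point to 42 mm ahead of it; ahead of that a 14 wide neck 4 thick to 77 mm, overlapped from 72 mm by the flat steel blade. x points along the spatula from handle to blade, z up. About 0.08 kg.
- spatula_tip (a point): middle of the front edge of the steel blade, 150 mm ahead of the grip point along x and 10.5 mm below it. The blade is 36 wide, 78 long, 3 thick, level with the handle's underside. To the right of the spatula stands the room's tall fixed microscope (x 0.43 to 0.85, y -0.13 to -0.39 m, about 0.4 m high): keep the arm clear of it.
- rack: bystander, leave alone (sizes in mm): green rack of closed micro tubes, 52 x 105 x 52, on the right; origin at its underside
- glass: bystander, leave alone (sizes in mm): clear beaker, 54 across, 68 high, on the right; origin at its underside
- tape: bystander, leave alone (sizes in mm): roll of green tape, 60 across, 19 high, near left; origin at its underside
- pen: bystander, leave alone (sizes in mm): black marker pen, 144 long, near left; origin at its underside
- flask: bystander, leave alone (sizes in mm): small brown bottle with a blue cap, 45 across, 80 high, left; origin at its underside
- bottle_4: bystander, leave alone (sizes in mm): white bottle with a white cap, 51 across, 95 high, behind the spatula; origin at its underside

How it is judged:
By the outcome, as a careful person would: the job done as asked, in the order asked, and still so for the second after the job is handed in, while the arm keeps its last pose, push and grip.
It also fails if it takes over 50 s, if anything falls off the work surface, if the arm or the gripper's body presses on something with over 40 N, if the wrist force passes 120 N, or if a joint passes its speed limit or range.

## Working session

There is one attempt and no reset: what is moved stays moved. The work goes in short steps, Python scripts to look and compute and a tool call to move; the robot and the scene stay as the last step left them, time stands still between calls to the robot, and variables do not carry over. Pictures are saved under pics/ and viewed, at most 12 in all, crops included, and the job is handed in when it is done.

Besides the shell and the picture viewer there is one more tool, called after ">>>" in YAML: its name, and indented under it one key for each argument. jog_arm: Moves the arm, as the interface text tells. Shift numbers are shares of 80 mm and turn numbers shares of 0.1 rad, none past 1 either way. Its arguments: {"type":"object","properties":{"targets":{"type":"array","items":{"type":"object","properties":{"xyz":{"type":"array","items":{"type":"number"}},"spin":{"type":"number"}}}},"gripper":{"type":"number"}},"required":["targets"]}

```bash
mkdir -p pics; ls; python3 - <<'E'
from plant import bot
import cv2
print(bot.get_obs())
for n in("side","top"):
    cv2.imwrite(f"pics/{n}0.png",bot.capture(n)); print(n,bot.get_calibration(n))
E
```

```text
pics
{'time': 0.0, 'joint_positions': array([-1.42800681e+00,  3.42710818e-01,  1.52503570e+00, -4.00725836e-05,
        1.27536887e+00, -1.45993311e-01]), 'dq': array([-0.00078501,  0.00212716, -0.00125469,  0.0012075 ,  0.0006295 ,
        0.00125825]), 'tau': array([ 4.99551716e-04, -4.31238484e+01, -2.44220638e+01,  7.17783510e-02,
        5.58919518e-02, -1.54940858e-04]), 'tool_pos': array([ 149.46656838, -502.84761163,  226.04461187]), 'tcp_rot': array([-3.14008055e+00, -1.83608209e-04,  2.88794384e-01]), 'contact_force': array([ 0.29927549,  0.10466792, -0.00205086]), 'moment': array([ 0.01090032, -0.01734289, -0.03360609]), 'finger_force': 0.0, 'grip_width': 91.4870913331806}
side {'vfov': 45.13381735140437, 'cx': 305.38311451799694, 'cy': 236.1156241366379, 'eye': array([-151.7890383 , 1228.09439029, 1126.4411033 ]), 'rotation': array([-2.21483431,  0.01727941, -2.60159131])}
top {'vfov': 42.362074921383694, 'cx': 324.09668077935083, 'cy': 244.73636595163524, 'eye': array([-634.41636765,  509.13849213, 1747.63751526]), 'rotation': array([-2.47463439,  0.0166232 , -1.94259008])}
```

View pics/side0.png

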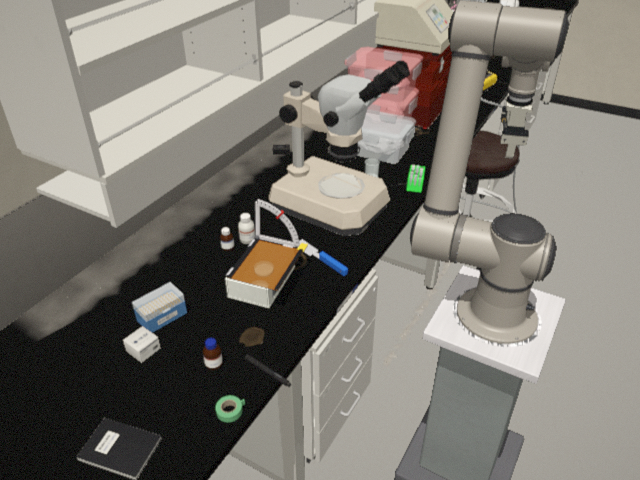

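View pics/top0.png

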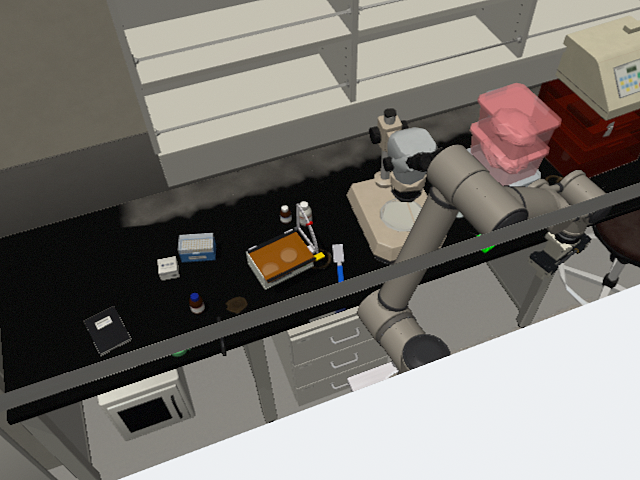

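```bash
cat > h.py <<'E'
import numpy as np,cv2
from scipy.spatial.transform import Rotation as Ro
def cam(c):
    f=240/np.tan(np.radians(c["vfov"]/2)); return f,Ro.from_euler("xyz",c["rotation"]).as_matrix(),np.array(c["eye"])
def back(c,u,v,z):
    f,R,e=cam(c); d=R@np.array([(u-c["cx"])/f,(v-c["cy"])/f,1]); return e+d*(z-e[2])/d[2]
def proj(c,p):
    f,R,e=cam(c); q=(np.atleast_2d(p)-e)@R; return np.c_[c["cx"]+f*q[:,0]/q[:,2],c["cy"]+f*q[:,1]/q[:,2]]
E
python3 - <<'E'
import cv2
from h import *
from plant import bot
a=cv2.imread("pics/side0.png")[190:310,215:355]; b=cv2.imread("pics/top0.png")[195:295,240:360]
cv2.imwrite("pics/c0.png",np.vstack([cv2.resize(a,(700,600),interpolation=2)])); 
c=bot.get_calibration("side"); t=bot.get_calibration("top")
for n,uv in dict(handle_end=(346,272),tip=(300,244)).items(): print(n,back(c,*uv,12))
for n,uv in dict(handle_end=(340,281),tip=(338,246)).items(): print(n,back(t,*uv,12))
print(back(c,228,297,0),back(c,266,305,0),bot.get_calibration("wrist"))
E
```

```text
handle_end [432.23502574  57.12667977  12.        ]
tip [621.42095235   8.71573023  12.        ]
handle_end [482.46741881  46.42142111  12.        ]
tip [625.45372709  -4.27770971  12.        ]
[679.70065696 309.15265853   0.        ] [566.88901043 282.1814706    0.        ] {'vfov': 60.715380604649646, 'cx': 318.1717490284658, 'cy': 237.88826873558796, 'eye': array([ 217.6275066 , -483.78789753,  383.59934071]), 'rotation': array([ 2.87672313e+00,  1.82717927e-03, -1.28295356e+00])}
```

View pics/c0.png

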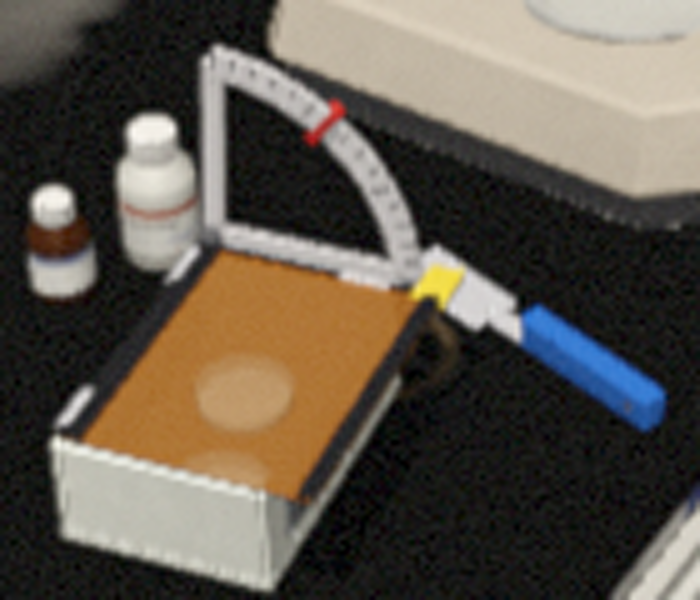

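>>> jog_arm:
  targets:
    - {"xyz": [0.42,-0.54,-0.1],"spin": 0}
    - {"xyz": [0.42,-0.54,-0.1],"spin": 0}
    - {"xyz": [0.42,-0.54,-0.1],"spin": 0}
    - {"xyz": [0.42,-0.54,-0.1],"spin": 0}
    - {"xyz": [0.42,-0.54,-0.1],"spin": 0}
    - {"xyz": [0.44,-0.52,-0.1],"spin": 0}
    - {"xyz": [0.44,-0.52,-0.1],"spin": 0}
    - {"xyz": [0.44,-0.52,-0.1],"spin": 0}
    - {"xyz": [0.44,-0.52,-0.1],"spin": 0}
    - {"xyz": [0.44,-0.52,-0.1],"spin": 0}
  gripper: 100

```text
time: 1.35
tool_pos: [358.8, 3.0, 307.0]
tcp_rot: [3.141, -0.0, 0.289]
contact_force: [1.8, -0.5, 0.5]
grip_width: 91.7
finger_force: 0.0
```

>>> jog_arm:
  targets:
    - {"xyz": [0.44,-0.15,-0.1],"spin": 0}
    - {"xyz": [0.44,-0.15,-0.1],"spin": 0}
    - {"xyz": [0.44,-0.15,-0.1],"spin": 0}
    - {"xyz": [0.44,-0.15,0],"spin": 0}
    - {"xyz": [0,0,0],"spin": 0}
    - {"xyz": [0,0,0],"spin": 0}
    - {"xyz": [0,0,0],"spin": 0}
    - {"xyz": [0,0,0],"spin": 0}
    - {"xyz": [0,0,0],"spin": 0}
    - {"xyz": [0,0,0],"spin": 0}

```text
time: 2.6
tool_pos: [479.7, 87.1, 330.8]
tcp_rot: [3.141, -0.0, 0.288]
contact_force: [-0.4, -0.8, 0.1]
grip_width: 91.7
finger_force: 0.0
```

```bash
python3 - <<'E'
from plant import bot
import cv2,json
c=bot.get_calibration("wrist"); im=bot.capture("wrist"); cv2.imwrite("pics/w1.png",im)
json.dump({k:(v.tolist() if hasattr(v,'tolist') else v) for k,v in c.items()},open("w1.json","w")); print(c)
E
```

```text
{'vfov': 60.715380604649646, 'cx': 318.1717490284658, 'cy': 237.88826873558796, 'eye': array([547.81973486, 106.44224233, 488.30907107]), 'rotation': array([ 2.87675620e+00,  3.17204617e-04, -1.28319930e+00])}
```

View pics/w1.png

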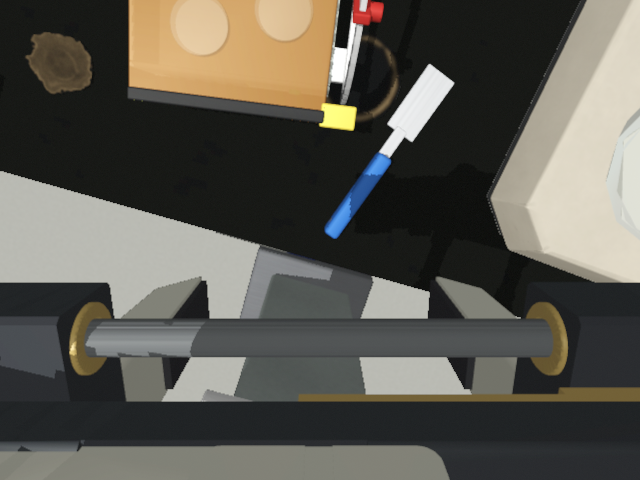

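```bash
python3 - <<'E'
from h import *
import json
from scipy.optimize import least_squares
c=json.load(open("w1.json")); 
tip=(back(c,430.5,65,3)+back(c,453,83,3))/2; blR=(back(c,390,130,3)+back(c,411,140,3))/2
he=back(c,331.5,236,12); print("tip",tip,"blade rear",blR,"handle end",he, "len",np.linalg.norm((tip-he)[:2]))
d=tip-he; print("yaw",np.arctan2(d[1],d[0]), np.arctan2(*(tip-blR)[1::-1]))
L=back(c,128.5,89,81);R=back(c,323,112,81); L2=back(c,128.5,97,76);R2=back(c,322,121,76)
print(L,R,np.linalg.norm(L-R),L2,R2,np.linalg.norm(L2-R2)); 
# chamber fit with side view
from plant import bot
s=bot.get_calibration("side")
def W(q,p):
    x,y,a=q[:3]; p=np.atleast_2d(p); C,S=np.cos(a),np.sin(a); return np.c_[x+C*p[:,0]-S*p[:,1],y+S*p[:,0]+C*p[:,1],p[:,2]]
def tab(m): return [60-126*np.cos(m),-109,78.5+126*np.sin(m)]
ps=[[-65,95,0],[65,95,0]]; us=np.array([[269.4,307.6],[228,298]])
pw=[[-95,93,81],[-95,-93,81],[-95,93,76],[-95,-93,76]]; uw=np.array([[128.5,89],[323,112],[128.5,97],[322,121]])
def r(q): return np.r_[(proj(c,W(q,pw))-uw).ravel(),(proj(s,W(q,ps))-us).ravel(),(proj(s,W(q,tab(q[3])))-[280,214.4]).ravel(),(proj(c,W(q,tab(q[3])))-[368,12]).ravel()]
q=least_squares(r,[646,202,.25,.8]).x; print(q,r(q).round(1)); print("lip",W(q,[-95,0,76]),"pointer",proj(c,W(q,[60-147,-103,78.5])))
E
```

```text
tip [640.60025963  -8.68271891   3.        ] blade rear [565.83482091  13.25877346   3.        ] handle end [430.7097041   55.24001795  12.        ] len 219.40866342632594
yaw -0.2956283385374074 -0.2854562281203257
[530.1029171  286.80160321  81.        ] [562.06993743 106.0053213   81.        ] 183.6006153118709 [522.73706392 287.81058057  76.        ] [553.98998496 104.54052893  76.        ] 185.9157252647646
[6.35981322e+02 2.09624531e+02 1.60144404e-01 8.53402937e-01] [ 0.1  3.1  1.8  6.3  2.4 -4.4  2.8 -2.6 -2.5  1.  -2.5 -0.7 -0.2  0.9
 -4.5 -1. ]
lip [[542.19691691 194.47575823  76.        ]] pointer [[336.26625674 111.12753451]]
```

```bash
python3 - <<'E'
from h import *
import json
from scipy.optimize import least_squares
c=json.load(open("w1.json")); 
from plant import bot
s=bot.get_calibration("side")
def W(q,p):
    x,y,a=q[:3]; p=np.atleast_2d(p); C,S=np.cos(a),np.sin(a); return np.c_[x+C*p[:,0]-S*p[:,1],y+S*p[:,0]+C*p[:,1],p[:,2]]
def tab(m): return [60-126*np.cos(m),-109,78.5+126*np.sin(m)]
ps=[[-65,95,0],[65,95,0]]; us=np.array([[269.4,307.6],[228,298]])
for z in (81,76):
  pw=[[-95,93,z],[-95,-93,z],[60-147-11,-93-17,82]]; uw=np.array([[128,97],[322,121],[354,131]])
  def r(q): return np.r_[(proj(c,W(q,pw[:2]))-uw[:2]).ravel(),(proj(s,W(q,ps))-us).ravel(),(proj(s,W(q,tab(q[3])))-[280,214.4]).ravel(),(proj(c,W(q,tab(q[3])))-[368,12]).ravel()]
  q=least_squares(r,[646,202,.25,.8]).x; print(q,r(q).round(1)); print("lip",W(q,[-95,0,76]),"pointer",proj(c,W(q,[60-147,-103,82])))
E
```

```text
[6.32273090e+02 2.07883684e+02 1.55228648e-01 8.90730957e-01] [ 1.2 -0.9  2.9  2.2 -1.3  1.1 -1.1 -0.7  0.2 -0.1 -2.7 -0.5]
lip [[538.41535024 193.19611367  76.        ]] pointer [[336.5018223  115.93987889]]
[6.32286545e+02 2.08187372e+02 1.51235560e-01 8.94003826e-01] [ 2.9 -1.1  2.1  2.4 -1.5  1.2 -1.3 -0.7  0.1 -0.1 -3.3 -0.6]
lip [[538.3709046  193.87470048  76.        ]] pointer [[335.77629719 116.22729617]]
```

>>> jog_arm:
  targets:
    - {"xyz": [0,0,0],"spin": 0.97}
    - {"xyz": [0,0,0],"spin": 0.97}
    - {"xyz": [0,0,0],"spin": 0.97}
    - {"xyz": [0,0,0],"spin": 0.97}
    - {"xyz": [0,0,0],"spin": 0.97}
    - {"xyz": [0,0,0],"spin": 0.96}
    - {"xyz": [-0.02,0.14,0.5],"spin": 0}
    - {"xyz": [-0.02,0.14,0.5],"spin": 0}
    - {"xyz": [-0.02,0.14,0.5],"spin": 0}
    - {"xyz": [-0.01,0.14,0.5],"spin": 0}

```text
time: 3.9
tool_pos: [461.4, 45.7, 169.6]
tcp_rot: [-3.142, -0.001, -0.292]
contact_force: [0.3, -0.6, 0.1]
grip_width: 91.9
finger_force: 0.0
```

```bash
python3 - <<'E'
from plant import bot
import cv2,json
c=bot.get_calibration("wrist"); im=bot.capture("wrist"); cv2.imwrite("pics/w2.png",im)
json.dump({k:(v.tolist() if hasattr(v,'tolist') else v) for k,v in c.items()},open("w2.json","w"))
o=bot.get_obs();print(o["tool_pos"],o["tcp_rot"])
E
```

```text
[457.96496588  44.92322894 164.92792176] [ 3.13892057  0.0083784  -0.29255142]
```

View pics/w2.png

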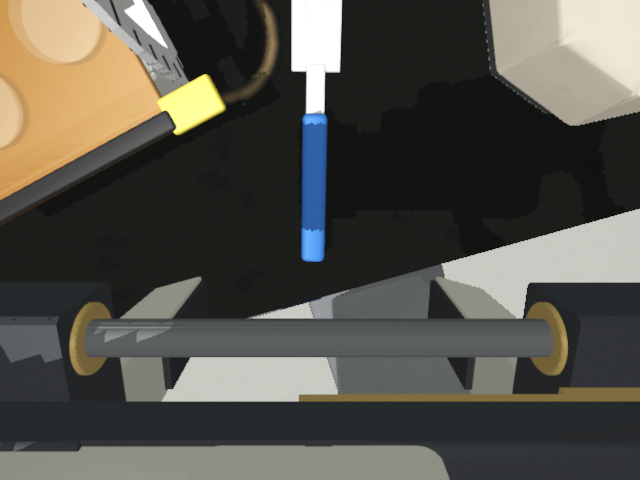

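>>> jog_arm:
  targets:
    - {"xyz": [0,-0.04,0.35],"spin": 0}
    - {"xyz": [0,0,0.35],"spin": 0}
    - {"xyz": [0,0,0.35],"spin": 0}
    - {"xyz": [0,0,0.3],"spin": 0}
    - {"xyz": [0,0,0.25],"spin": 0}
    - {"xyz": [0,0,0.15],"spin": 0}
    - {"xyz": [0,0,0.1],"spin": 0}
    - {"xyz": [0,0,0],"spin": 0}
    - {"xyz": [0,0,0],"spin": 0}
    - {"xyz": [0,0,0],"spin": 0}

```text
time: 5.2
tool_pos: [462.9, 49.0, 23.2]
tcp_rot: [-3.141, -0.001, -0.292]
contact_force: [0.3, -0.2, -0.2]
grip_width: 92.1
finger_force: 0.0
```

Down about 20 mm more (to z ≈ 3), then close.

>>> jog_arm:
  targets:
    - {"xyz": [0,0,0.1],"spin": 0}
    - {"xyz": [0,0,0.1],"spin": 0}
    - {"xyz": [0,0,0.05],"spin": 0}
    - {"xyz": [0,0,0],"spin": 0}
    - {"xyz": [0,0,0],"spin": 0}
    - {"xyz": [0,0,0],"spin": 0}
    - {"xyz": [0,0,0],"spin": 0}
    - {"xyz": [0,0,0],"spin": 0}
    - {"xyz": [0,0,0],"spin": 0}
    - {"xyz": [0,0,0],"spin": 0}

```text
time: 6.45
tool_pos: [462.5, 49.0, 2.7]
tcp_rot: [3.142, -0.0, -0.292]
contact_force: [-0.1, -0.8, 0.3]
grip_width: 91.7
finger_force: 0.0
```

>>> jog_arm:
  targets:
    - {"xyz": [0,0,0],"spin": 0}
    - {"xyz": [0,0,0],"spin": 0}
    - {"xyz": [0,0,0],"spin": 0}
    - {"xyz": [0,0,0],"spin": 0}
    - {"xyz": [0,0,0],"spin": 0}
    - {"xyz": [0,0,0],"spin": 0}
    - {"xyz": [0,0,0],"spin": 0}
    - {"xyz": [0,0,0],"spin": 0}
    - {"xyz": [0,0,0],"spin": 0}
    - {"xyz": [0,0,0],"spin": 0}
  gripper: 0

```text
time: 7.7
tool_pos: [462.5, 49.0, 2.7]
tcp_rot: [3.142, 0.0, -0.292]
contact_force: [-0.7, -0.7, -1.2]
grip_width: 17.7
finger_force: 29.9
```

>>> jog_arm:
  targets:
    - {"xyz": [0,0,-0.1],"spin": 0}
    - {"xyz": [0,0,-0.2],"spin": 0}
    - {"xyz": [0,0,-0.2],"spin": 0}
    - {"xyz": [-0.2,0,0],"spin": 0}
    - {"xyz": [-0.3,0,0],"spin": 0}
    - {"xyz": [-0.3,0,0],"spin": 0}
    - {"xyz": [-0.3,0,0],"spin": 0}
    - {"xyz": [-0.2,0,0],"spin": 0}
    - {"xyz": [0,0,0],"spin": 0}
    - {"xyz": [0,0,0],"spin": 0}

```text
time: 8.95
tool_pos: [364.2, 78.9, 43.0]
tcp_rot: [-3.141, -0.002, -0.292]
contact_force: [0.1, 0.1, -0.5]
grip_width: 18.1
finger_force: 29.9
```

```bash
python3 - <<'E'
from plant import bot
import cv2,json
im=bot.capture("wrist"); cv2.imwrite("pics/w3.png",im)
o=bot.get_obs();print(o["tool_pos"],o["tcp_rot"],o["grip_width"])
E
```

```text
[364.1470385   78.81320458  42.88925989] [-3.14127634e+00 -1.48893743e-03 -2.92384366e-01] 17.59463776799983
```

View pics/w3.png

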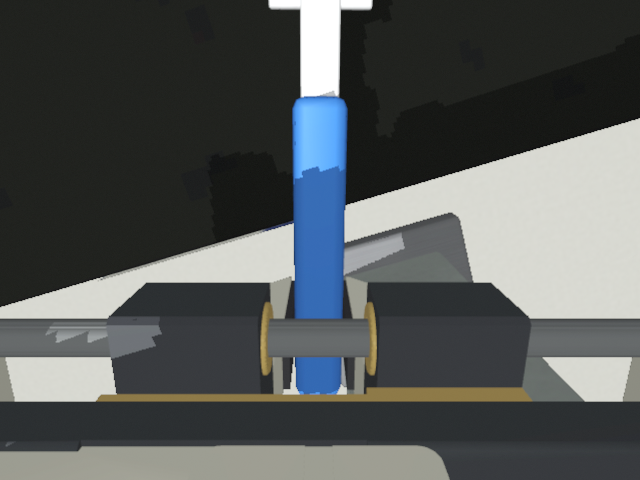

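>>> jog_arm:
  targets:
    - {"xyz": [0,0,0],"spin": -0.9}
    - {"xyz": [0,0,0],"spin": -0.9}
    - {"xyz": [0,0,0],"spin": -0.9}
    - {"xyz": [0,0,0],"spin": -0.9}
    - {"xyz": [0,0,0],"spin": -0.87}
    - {"xyz": [0.04,-0.27,0],"spin": 0}
    - {"xyz": [0.04,-0.3,0],"spin": 0}
    - {"xyz": [0.04,-0.3,0],"spin": 0}
    - {"xyz": [0.03,-0.2,0],"spin": 0}
    - {"xyz": [0,0,0],"spin": 0}

```text
time: 10.25
tool_pos: [362.3, 166.0, 42.6]
tcp_rot: [3.142, -0.001, 0.156]
contact_force: [0.0, -0.1, -2.5]
grip_width: 18.1
finger_force: 29.9
```

```bash
python3 - <<'E'
from plant import bot
from h import *
a=bot.capture("side")[190:310,215:355]; cv2.imwrite("pics/c3.png",cv2.resize(a,(700,600),interpolation=2))
o=bot.get_obs();p=o["tool_pos"];y=o["tcp_rot"][2];print(p,o["tcp_rot"],o["contact_force"])
d=p[:2]+188*np.array([np.cos(y),np.sin(y)])-[632.3,207.9]; a=.155; print("tip in chamber",d[0]*np.cos(a)+d[1]*np.sin(a),-d[0]*np.sin(a)+d[1]*np.cos(a))
E
```

```text
[362.02533651 165.48624712  42.57043318] [ 3.14142434e+00 -1.87891733e-04  1.55735550e-01] [ 0.63222303  0.03743339 -1.45857231]
tip in chamber -85.58237424349555 -0.04196419602073043
```

View pics/c3.png

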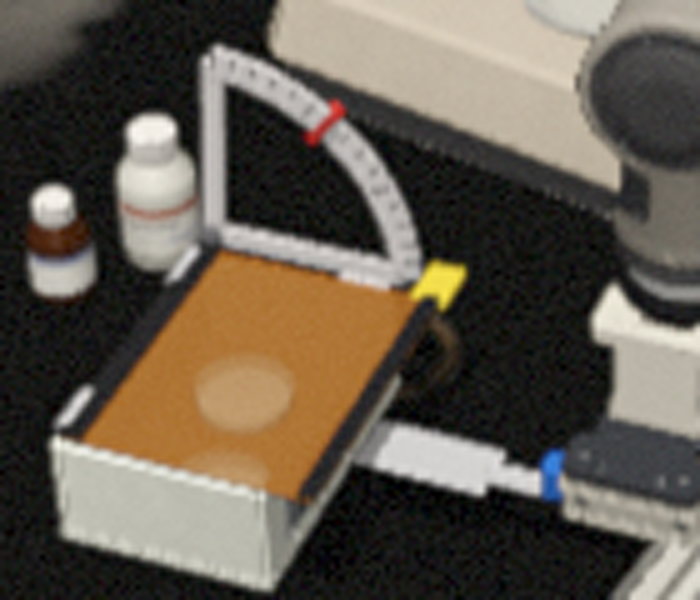

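>>> jog_arm:
  targets:
    - {"xyz": [0.08,0,0],"spin": 0}
    - {"xyz": [0.08,0,0],"spin": 0}
    - {"xyz": [0,0,-0.08],"spin": 0}
    - {"xyz": [0,0,-0.08],"spin": 0}
    - {"xyz": [0,0,-0.08],"spin": 0}
    - {"xyz": [0,0,-0.08],"spin": 0}
    - {"xyz": [0,0,-0.05],"spin": 0}
    - {"xyz": [0,0,-0.05],"spin": 0}
    - {"xyz": [0,0,-0.05],"spin": 0}
    - {"xyz": [0,0,-0.05],"spin": 0}

```text
time: 11.55
tool_pos: [374.1, 167.4, 84.4]
tcp_rot: [3.141, 0.0, 0.155]
contact_force: [0.6, 0.9, -1.9]
grip_width: 17.7
finger_force: 29.9
```

>>> jog_arm:
  targets:
    - {"xyz": [0,0,-0.06],"spin": 0}
    - {"xyz": [0,0,-0.06],"spin": 0}
    - {"xyz": [0.01,0,-0.06],"spin": 0}
    - {"xyz": [0.01,0,-0.06],"spin": 0}
    - {"xyz": [0.01,0,-0.06],"spin": 0}
    - {"xyz": [0,0,0],"spin": 0}
    - {"xyz": [0,0,0],"spin": 0}
    - {"xyz": [0,0,0],"spin": 0}
    - {"xyz": [0,0,0],"spin": 0}
    - {"xyz": [0,0,0],"spin": 0}

```text
time: 12.8
tool_pos: [376.6, 167.7, 108.2]
tcp_rot: [3.141, 0.0, 0.155]
contact_force: [-0.7, -0.5, -1.2]
grip_width: 17.8
finger_force: 29.9
```

```bash
python3 - <<'E'
from plant import bot
from h import *
a=bot.capture("side")[190:310,215:355]; w=bot.capture("wrist")
cv2.imwrite("pics/c4.png",np.hstack([cv2.resize(a,(480,411),interpolation=2),cv2.resize(w[:,150:490],(300,411))]))
o=bot.get_obs();p=o["tool_pos"];y=o["tcp_rot"][2];print(p,o["tcp_rot"],o["contact_force"],o["moment"])
d=p[:2]+188*np.array([np.cos(y),np.sin(y)])-[632.3,207.9]; a=.155; print("tip in chamber",d[0]*np.cos(a)+d[1]*np.sin(a),-d[0]*np.sin(a)+d[1]*np.cos(a))
E
```

```text
[376.56308348 167.72353497 108.23407831] [3.14146929e+00 1.13953952e-04 1.54796303e-01] [ 0.73285086 -0.2522715  -1.68018055] [-0.05445719  0.20779087 -0.00033806]
tip in chamber -70.87347292738637 -0.25241521302162795
```

View pics/c4.png

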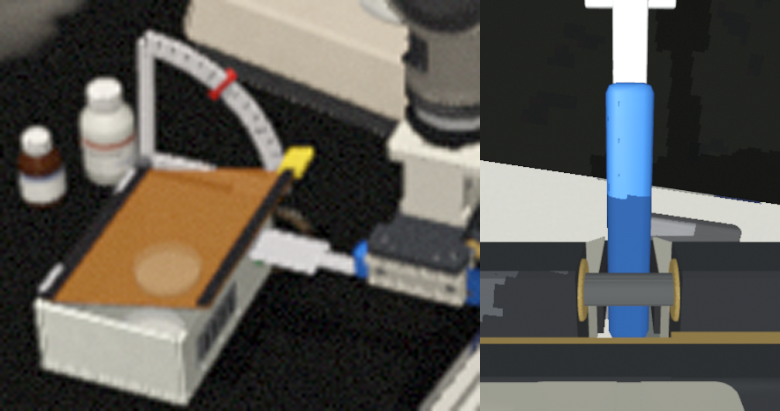

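>>> jog_arm:
  targets:
    - {"xyz": [0.03,0,-0.09],"spin": 0}
    - {"xyz": [0.025,0,-0.08],"spin": 0}
    - {"xyz": [0.03,0,-0.08],"spin": 0}
    - {"xyz": [0.03,0,-0.075],"spin": 0}
    - {"xyz": [0.04,0,-0.075],"spin": 0}
    - {"xyz": [0.04,0,-0.07],"spin": 0}
    - {"xyz": [0.045,0,-0.07],"spin": 0}
    - {"xyz": [0.05,0,-0.07],"spin": 0}
    - {"xyz": [0.05,0,-0.065],"spin": 0}
    - {"xyz": [0,0,0],"spin": 0}

```text
time: 14.15
tool_pos: [404.1, 172.0, 162.7]
tcp_rot: [3.142, -0.001, 0.155]
contact_force: [-0.8, -0.7, -0.9]
grip_width: 17.6
finger_force: 29.9
```

```bash
cat > look.py <<'E'
import sys
from plant import bot
from h import *
s=bot.capture("side"); cv2.imwrite("pics/%s.png"%sys.argv[1],cv2.resize(s[185:265,245:345],(750,600),interpolation=2))
np.save("pics/%s.npy"%sys.argv[1],s); t=bot.capture("top"); np.save("pics/%st.npy"%sys.argv[1],t)
o=bot.get_obs();p=o["tool_pos"];y=o["tcp_rot"][2];print(o["time"],p,o["tcp_rot"],o["contact_force"],o["moment"])
d=p[:2]+188*np.array([np.cos(y),np.sin(y)])-[632.3,207.9]; a=.155; X=d[0]*np.cos(a)+d[1]*np.sin(a); print("tip in chamber",X,p[2]+.3)
from scipy.optimize import fsolve
print("d,th",fsolve(lambda q:[60-q[0]*np.cos(q[1])-2.5*np.sin(q[1])-X,78.5+q[0]*np.sin(q[1])-2.5*np.cos(q[1])-p[2]-.3],[133,.7]))
c=bot.get_calibration("side"); C,S=np.cos(a),np.sin(a)
def W(p): return [632.3+C*p[0]-S*p[1],207.9+S*p[0]+C*p[1],p[2]]
for m in np.arange(.7,1,.05): print(m,proj(c,[W([60-r*np.cos(m),-Y,78.5+r*np.sin(m)]) for r,Y in((126,109),(147,100))]).round(1).tolist())
for n,lo,hi in(("red",(0,100,60),(6,255,255)),("yellow",(24,120,120),(34,255,255))):
  for k,I in(("side",s),("top",t)):
    M=cv2.inRange(cv2.cvtColor(I,cv2.COLOR_BGR2HSV),lo,hi); x0,x1,y0,y1=(255,340,185,265) if k=="side" else (290,335,205,270)
    v,u=np.nonzero(M[y0:y1,x0:x1]); print(n,k,len(u),u.mean()+x0 if len(u) else 0,v.mean()+y0 if len(u) else 0)
E
python3 look.py c5
```

```text
14.25 [403.36814621 171.91216597 162.18633323] [3.14146718e+00 2.24374478e-04 1.54756326e-01] [-0.56396404  0.00398263 -0.80686417] [0.03167637 0.25788579 0.01971078]
tip in chamber -43.74312227360736 162.48633322570336
d,th [133.45444761   0.69927418]
0.7 [[285.8, 220.3], [289.5, 219.3]]
0.75 [[284.4, 218.7], [287.9, 217.3]]
0.8 [[283.0, 217.1], [286.2, 215.5]]
0.8500000000000001 [[281.5, 215.5], [284.4, 213.7]]
0.9000000000000001 [[279.9, 214.0], [282.5, 211.9]]
0.9500000000000002 [[278.2, 212.6], [280.6, 210.2]]
1.0000000000000002 [[276.5, 211.2], [278.6, 208.6]]
red side 29 279.7931034482759 214.10344827586206
red top 0 0 0
yellow side 37 290.8918918918919 216.2972972972973
yellow top 0 0 0
```

View pics/c5.png

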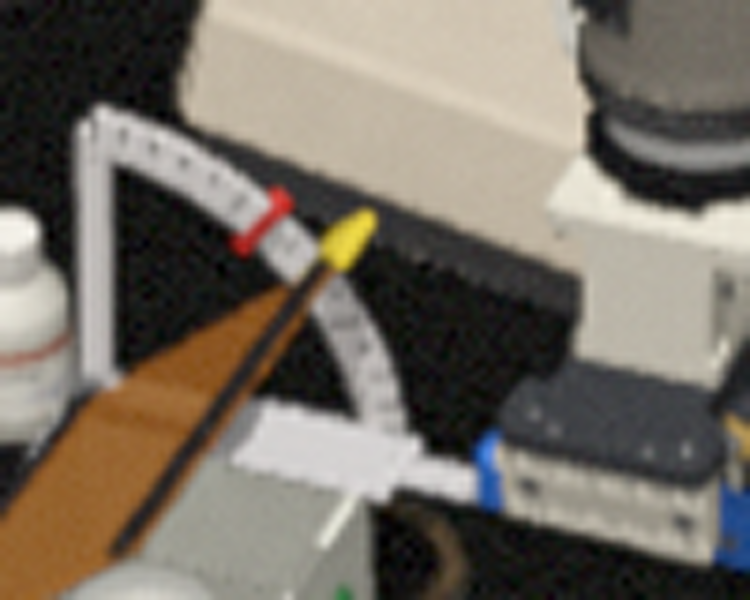

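>>> jog_arm:
  targets:
    - {"xyz": [0.045,0,-0.055],"spin": 0}
    - {"xyz": [0.045,0,-0.05],"spin": 0}
    - {"xyz": [0.045,0,-0.045],"spin": 0}
    - {"xyz": [0.05,0,-0.045],"spin": 0}
    - {"xyz": [0,0,0],"spin": 0}
    - {"xyz": [0,0,0],"spin": 0}
    - {"xyz": [0,0,0],"spin": 0}
    - {"xyz": [0,0,0],"spin": 0}
    - {"xyz": [0,0,0],"spin": 0}
    - {"xyz": [0,0,0],"spin": 0}

```text
time: 15.5
tool_pos: [418.1, 174.2, 177.9]
tcp_rot: [3.141, 0.0, 0.155]
contact_force: [-1.1, -0.5, -1.5]
grip_width: 17.9
finger_force: 29.9
```

```bash
sed -i 's/(147,100)/(147,108)/; s/.7,1,.05)/.65,1,.05)/' look.py; python3 look.py c6; python3 - <<'E'
import numpy as np,cv2
s=np.load("pics/c6.npy");t=np.load("pics/c6t.npy")
cv2.imwrite("pics/c6b.png",np.hstack([cv2.resize(s[195:255,260:310],(400,480),interpolation=2),cv2.resize(t[200:260,290:340],(400,480),interpolation=2)]))
E
```

```text
15.6 [418.06590355 174.21995015 177.85979531] [3.14149725e+00 2.90499621e-05 1.54786161e-01] [ 0.65515185 -0.50760691 -0.54304134] [-0.0861301   0.15974818  0.00098798]
tip in chamber -28.865291318313645 178.15979531305004
d,th [133.50230261   0.86131745]
0.65 [[287.1, 221.9], [292.2, 219.7]]
0.7000000000000001 [[285.8, 220.3], [290.6, 217.8]]
0.7500000000000001 [[284.4, 218.7], [289.0, 215.8]]
0.8000000000000002 [[283.0, 217.1], [287.3, 214.0]]
0.8500000000000002 [[281.5, 215.5], [285.5, 212.2]]
0.9000000000000002 [[279.9, 214.0], [283.6, 210.4]]
0.9500000000000003 [[278.2, 212.6], [281.7, 208.7]]
red side 21 279.0 214.57142857142858
red top 0 0 0
yellow side 26 285.61538461538464 210.6153846153846
yellow top 0 0 0
```

View pics/c6b.png

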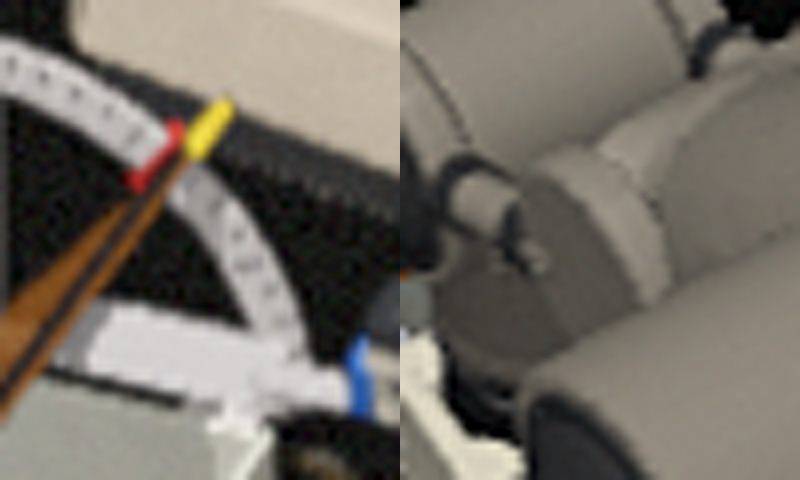

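```bash
cat > fit.py <<'E'
from h import *
from plant import bot
from scipy.optimize import least_squares
c=bot.get_calibration("side"); a=.155; C,S=np.cos(a),np.sin(a)
def W(p): p=np.atleast_2d(p); return np.c_[632.3+C*p[:,0]-S*p[:,1],207.9+S*p[:,0]+C*p[:,1],p[:,2]]
def cen(th,r,Y,L,w,h):
    P=[]
    for dr in(-L/2,L/2):
        for dy in(-w/2,w/2):
            for dh in(-h/2,h/2):
                R=r+dr; P.append([60-R*np.cos(th)+dh*np.sin(th),Y+dy,78.5+R*np.sin(th)+dh*np.cos(th)])
    H=cv2.convexHull((proj(c,W(P))*1).astype(np.float32)); m=cv2.moments(H); return np.array([m["m10"],m["m01"]])/m["m00"],m["m00"]
def soft(I,x0,x1,y0,y1,col):
    J=I[y0:y1,x0:x1].astype(float); B,G,R=J[...,0],J[...,1],J[...,2]
    k=np.clip((G-B-70) if col=="y" else (R-G-40)*(R-B>40)*(abs(G-B)<40),0,None); v,u=np.mgrid[y0:y1,x0:x1]
    return np.array([(k*u).sum(),(k*v).sum()])/k.sum(),k.sum()
E
python3 - <<'E'
from fit import *
im=[("s0",cv2.imread("pics/side0.png"),0),("c5",np.load("pics/c5.npy"),.699),("c6",np.load("pics/c6.npy"),.861)]
for n,I,th in im:
    v=(295,310,240,254) if th==0 else (280,300,203,225)
    p,k=soft(I,*v,"y"); m,A=cen(th,147,-108,22,34,7); t,kt=soft(I,274,287,206,222,"r")
    tan=(cen(th+.01,147,-108,22,34,7)[0]-cen(th-.01,147,-108,22,34,7)[0])/.02
    print(n,"yel",p.round(2),int(k),"model",m.round(2),int(A),"dth",(p-m)@tan/(tan@tan),"perp",np.cross(tan,p-m)/np.linalg.norm(tan)," red",t.round(2),int(kt))
for m in(.86,.88,.9,.92): print(m,cen(m,126,-109,28,12,7)[0])
E
```

```text
s0 yel [302.06 246.39] 2889 model [302.42 246.42] 74 dth 0.0011493513896183086 perp -0.3587836815977799  red [279.9 213.9] 1759
c5 yel [290.98 216.51] 1802 model [290.66 217.83] 52 dth 0.016484235763255604 perp 1.0897283293289222  red [279.88 213.91] 1744
c6 yel [285.45 210.66] 1313 model [285.1  211.81] 42 dth 0.01060108388093947 perp 1.070980521553947  red [279.33 214.07] 1230
0.86 [281.17599786 215.21944425]
0.88 [280.54276899 214.62260753]
0.9 [279.8996585 214.0343541]
0.92 [279.24696275 213.4549221 ]<stdin>:7: DeprecationWarning: Arrays of 2-dimensional vectors are deprecated. Use arrays of 3-dimensional vectors instead. (deprecated in NumPy 2.0)
```

>>> jog_arm:
  targets:
    - {"xyz": [0.01,0,-0.008],"spin": 0}
    - {"xyz": [0.01,0,-0.008],"spin": 0}
    - {"xyz": [0.01,0,-0.008],"spin": 0}
    - {"xyz": [0.008,0,-0.008],"spin": 0}
    - {"xyz": [0,0,0],"spin": 0}
    - {"xyz": [0,0,0],"spin": 0}
    - {"xyz": [0,0,0],"spin": 0}
    - {"xyz": [0,0,0],"spin": 0}
    - {"xyz": [0,0,0],"spin": 0}
    - {"xyz": [0,0,0],"spin": 0}

```text
time: 16.85
tool_pos: [421.1, 174.7, 180.4]
tcp_rot: [3.142, -0.0, 0.155]
contact_force: [0.1, -0.3, -0.9]
grip_width: 17.9
finger_force: 29.9
```

```bash
cat >> fit.py <<'E'
def ang(n,th):
    I=np.mean([np.asarray(bot.capture("side"),float) for _ in range(4)],0); cv2.imwrite(f"pics/{n}.png",cv2.resize(I[195:255,260:335].astype(np.uint8),(750,600),interpolation=2))
    p,k=soft(I,278,300,198,222,"y"); t,kt=soft(I,274,287,206,222,"r"); o=bot.get_obs()
    M=lambda x:cen(x,147,-108,22,34,7)[0]; tan=(M(th+.01)-M(th-.01))/.02
    print(p,k,"pointer angle",th+(p-M(th))@tan/(tan@tan),"perp",np.linalg.norm(p-M(th)),"red",t,kt,o["tool_pos"],o["contact_force"],o["moment"],o["time"])
E
python3 -c "
from fit import *
ang('c7',.891)"
```

```text
[284.15637027 209.73992303] 1234.25 pointer angle 0.9019133980962922 perp 1.038186074286362 red [280.20769231 211.91923077] 65.0 [421.08951398 174.70009276 180.43808141] [-1.04944592  0.54049167 -1.80130577] [-0.06961652  0.15971806  0.02730495] 17.05
```

View pics/c7.png

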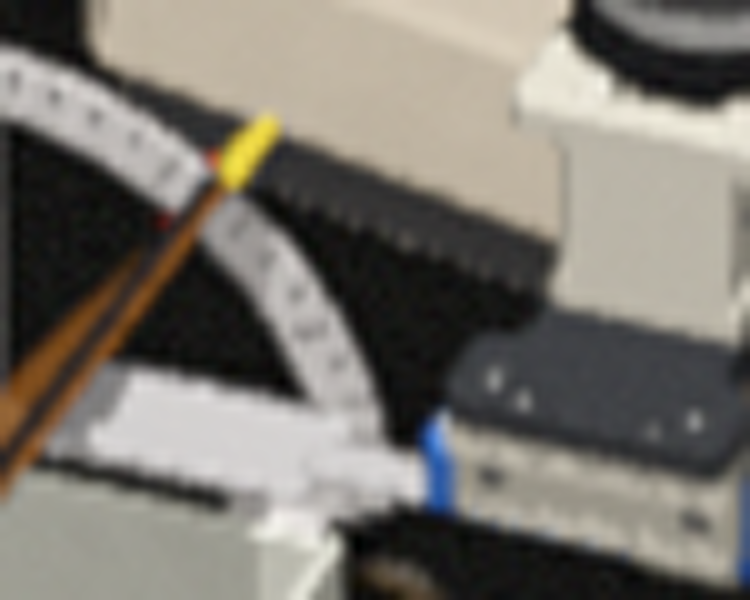

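```bash
python3 -c "
from plant import bot
print(bot.close_job())"
```

```text
the job is handed in; nothing more can be done
None
```

The job is handed in with the flap still held on the blade and the spatula in the gripper: in the side view the pointer measures about 0.90 rad and the red tab about 0.90 rad (0.89 rad for the flap by arm kinematics), though the flap now mostly hides the tab in that picture; the judge's result was not reported.

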